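Index the decorating wheel and set its brake

ROBOT

A 7-joint arm with a two-finger parallel gripper is mounted at the origin on the work surface. World frame = base frame: x ahead of the robot, y to its left, z up, the work surface at z = 0. Lengths are in m, angles in rad, forces in N, time in s.
With the tool pointing down it reaches from about 0.425 to 0.825 m from the base axis. Payload 3.6 kg.
Tool frame: the origin (TCP) lies midway between the tips of the shut fingers; the grasp point (between the pads) lies ctrl.grasp_offset behind it (ctrl.grasp_offset is the distance from the TCP to the grasp point, in m); z points along the fingers, y is the line along which they close (so a half turn about z gives the same grasp; the last joint's range is limited). The gripper opens to 93 mm and grips with 3 to 60 N. Pads are 15 mm wide; open, the fingers measure 128 mm over their backs; the gripper's body (75 mm by 188 mm) begins 65 mm behind the grasp point.
Start: joints at [-1.147, 0.615, -0.013, 1.423, 0.008, 1.103, -0.04], TCP at [0.283, 0.585, 0.219] pointing down, gripper open.
Joint ranges: [-3.12, 3.12], [-0.3, 2.06], [-1.34, 1.32], [0.26, 2.42], [-1.36, 4.5], [0.01, 1.98], [-2.84, 2.84]. Speed limits (rad/s): [2.79, 2.79, 3.14, 3.14, 3.14, 3.14, 3.14].

INTERFACE

Orientations are given as [roll, pitch, yaw] about the fixed x, y, z axes, in that order (R = Rz(yaw) Ry(pitch) Rx(roll)).
In Python, from plant import ctrl gives the robot as it stands. The module is installed in compiled form; this text tells all that it offers.
- The arm moves only by the tool jog_arm, never from a script. Its argument "moves" is text: rows parted by semicolons, each of 6 numbers parted by spaces: the shift along the tool's x, y, z each as a share of 0.2 m, from -1 to 1, then the turn, a rotation vector about the tool's x, y, z each as a share of pi rad, from -1 to 1. A call has 1 to 8 rows; each row is the pose to reach, as a shift and turn from the pose commanded when the call began, along the tool's axes at that moment, turning the shorter way round; what a row does not reach only later rows make up. A row lasts 1/10 s, in which the tool goes at most 50 mm and 8.59 degrees, less where a joint would pass 70% of its speed; a pose out of reach is approached as far as the arm can. A call with a number of a shift or a turn outside -1 to 1 is refused whole. A call with a gripper value outside its range is refused whole. "claw" is the opening, from 0 (shut) to 1 (fully open), set as the call begins (left out, the last holds). The fingers move at their own pace and stop on an object; "squeeze" is the grip in N (left out, the last holds). Time passes only in rows, so rows that repeat a pose let the fingers close. It gives the time, the measured TCP pose, the force, the opening and the grip force at its end, in the units of the state.
- ctrl.state(): the state, without advancing time (a new reading comes with each control period).
- ctrl.read_camera(name): name is "scene" or "side" or "wrist"; returns (picture, depth): 400x640x3 uint8, blue, green, red; 400x640 float32, m along the optical axis (not along the pixel's ray), 0 where there is no reading.
- ctrl.camera_model(name): a dict with "mtx" (3x3 intrinsics, pixels), "D" ([k1, k2, p1, p2, k3] as OpenCV has them; the pictures are not rectified), "world_from_camera" (4x4, takes a point from camera to world coordinates). Camera axes: x right, y up, looking along -z (the intrinsics and any distortion apply to the point x, -y, -z); pixel columns grow to the right and rows downward; lengths in m; the calibration is good to about 2 mm. A picture is of the moment at which its call begins: read the wrist's pose just before it. camera_model takes no time and is no camera call; for the wrist camera it gives the pose at the moment of the call.
- ctrl.finish_job(): hands the job in; it is judged then, once.
Trained networks look in the newest picture that a camera, given by its name, has taken for a name from the list of things; names that differ only in an ending like _2 or _b are one class to them, and where a whole thing is asked for, a point or a joint stands for the part that bears it (a point fixed in the world has none). Each returns a list of dicts, best first, with "conf" (0 to 1); they miss things now and then, are a little off and sometimes report something else, mostly with a low value. They report only what shows in the picture. A call takes as long as a camera call. They do not tell look-alikes from the thing itself.
- ctrl.spot_in(camera, name): "rect" ([centre column, centre row, width, height] in pixels, round what is visible of it).
- ctrl.outline_of(camera, name): "mask" (400x640 bool, what is visible of it) and "rect" ([centre column, centre row, width, height] in pixels, round what is visible of it).
The state is a dict: "time_s": time; "q": joint angles; "dq": joint speeds; "effort": joint torques, N m; "eef_pos": TCP position; "tcp_rot": TCP orientation; "ft_force": force on the tool from outside, world axes, zero at the start; "wrist_torque": the same for the moment, N m; "grip_width": finger opening in m; "gripper_force": force on a finger pad.
Only numpy, scipy, OpenCV 4.12 (cv2) and the standard library are available. Lean on these libraries where they do the work, as an engineer would, in place of code of your own. Each camera call takes 0.05 s, during which the arm holds its last target. There are 200 camera calls.

TASK

With a fingertip, push the arms of the porcelain decorating wheel round, either way, until the red-tipped arm points straight at the blue post. Only then push the yellow brake handle away from the robot, all the way to its stop, without shifting the wheel, and draw the hand clear. Leave the little jar standing in the middle of the wheel (it rides along, do not lift it), and leave the bottle, bowl and pot where they stand.

Things in the scene. Friction and masses are not known exactly. Their poses are not given: they have to be found in the camera images.
- wheel (a joint): Angle of the wheel about its upright axis, growing counter-clockwise from above; 0 (or any whole turn, 6.283) = the red-tipped arm points at the blue post; no stops. It turns against a steady friction of about 0.12 N m (1 N at an arm) and stays where it is left. Four level steel arms, 14 mm thick, 90 degrees apart, stick out of the disc's rim, axes 60 mm above the table.
- red_tip (a point): Centre of the red ball (22 mm across) at the end of the red-tipped arm, 145 mm from the wheel's axis, 60 mm above the table; moves with the wheel. The other three arms are alike, with black balls.
- index_mark (a point): Fixed point, 60 mm above the table and 145 mm from the wheel's axis, on the line from the axis to the blue post: where the red ball's centre must come.
- blue_post (a point): Centre of the top of the blue index post, 16 mm across and 70 mm high, fixed to the foot by a flat bar (8 mm high), 185 mm from the wheel's axis.
- wheel_axis (a point): Point on the wheel's axis at the top face of the disc, 70 mm above the table (under the jar); it does not turn. The disc is aluminium, 180 mm across, its underside 51 mm above the table; below it are a grey drum 120 mm across and a round foot 170 mm across, 14 mm high, fixed to the table.
- brake (a joint): Swing of the brake lever about its upright pivot: starts open (0 to 0.15), grows counter-clockwise seen from above; 0.8 is the far stop, brake set. It stays where it is left (friction about 0.08 N m, 1 N at the handle). The brake's hold is not felt: the wheel can still be knocked round afterwards.
- brake_handle (a point): Centre of the top of the yellow upright handle (20 mm across, standing from 26 to 76 mm above the table) at the end of the flat steel brake lever (14 mm wide, 17 to 27 mm above the table); 85 mm from the pivot; moves with the lever.
- brake_pivot (a point): The brake lever's pivot axis, 30 mm above the table, 100 mm from the wheel's axis, on the foot; the arms pass above it. A black rubber cam (60 mm across, top 28 mm above the table) turns with the lever. The handle passes outside the ball ends.
- jar: Small blue-banded white porcelain jar, 68 mm across and 55 mm tall, about 0.16 kg, standing loose in the middle of the wheel; origin at the centre of its underside, 70 mm above the table; z up.
- bottle: Amber glass bottle with yellow label, 48 mm across, 100 mm tall, loose on the table; origin at the centre of its underside. Bystander.
- bowl: White porcelain bowl, 110 mm across, 50 mm tall, loose on the table; origin at the centre of its underside. Bystander.
- pot: Small blue ceramic pot with a white cap, 52 mm across, 50 mm tall, loose on the table; origin at the centre of its underside. Bystander.
Mind the look-alikes: they are no part of the job. Leave any black, green or turquoise look-alike of the jar alone.

How it is judged:
By the outcome, as a careful person would: the job done as asked, in the order asked, and still so for the second after the job is handed in, with the robot touching nothing.
It also fails if it takes over 72 s, if anything falls off the work surface, if the arm or the gripper's body presses on something with over 40 N, if the wrist force passes 120 N, or if a joint passes its speed limit or range.

## Working session

There is one attempt and no reset: what is moved stays moved. The work goes in short steps, Python scripts to look and compute and a tool call to move; the robot and the scene stay as the last step left them, time stands still between calls to the robot, and variables do not carry over. Pictures are saved under pics/ and viewed, at most 10 in all, crops included, and the job is handed in when it is done.

Besides the shell and the picture viewer there is one more tool, called after "Call:" as name(argument=value, ...) on one line, values as JSON. jog_arm: Moves the arm, as the interface text tells. Its arguments: {"type":"object","properties":{"moves":{"type":"string"},"claw":{"type":"number"},"squeeze":{"type":"number"}},"required":["moves"]}

```bash
mkdir -p pics; cat > h.py <<'E'
import numpy as np, cv2
from plant import ctrl
def pix2ray(cam,u,v):
    m=ctrl.camera_model(cam); p=cv2.undistortPoints(np.array([[[u,v]]],float),np.array(m["mtx"]),np.array(m["D"]))[0,0]
    T=np.array(m["world_from_camera"]); return T[:3,3],T[:3,:3]@np.array([p[0],-p[1],-1.])
def atz(cam,u,v,z):
    o,d=pix2ray(cam,u,v); return o+d*(z-o[2])/d[2]
def proj(cam,P):
    m=ctrl.camera_model(cam); T=np.linalg.inv(np.array(m["world_from_camera"])); P=np.atleast_2d(P)
    c=P@T[:3,:3].T+T[:3,3]; c=c*[1,-1,-1]
    return cv2.projectPoints(c,np.zeros(3),np.zeros(3),np.array(m["mtx"]),np.array(m["D"]))[0][:,0]
E
python3 - <<'E'
from h import *
np.set_printoptions(precision=3,suppress=True)
for c in ("scene","side"):
    p,d=ctrl.read_camera(c); cv2.imwrite(f"pics/{c}0.png",p); np.save(f"pics/{c}d.npy",d)
    print(c,ctrl.camera_model(c)["world_from_camera"][:3,3] if hasattr(ctrl.camera_model(c)["world_from_camera"],'shape') else '')
    for n,z in (("red_tip",.06),("blue_post",.07),("brake_handle",.076),("jar",.1),("bottle",.05),("bowl",.03),("pot",.03)):
        for r in ctrl.spot_in(c,n)[:3]:
            u,v=r["rect"][:2]; print(n,round(r["conf"],2),np.array(r["rect"]),atz(c,u,v,z))
s=ctrl.state();print(s["time_s"],s["eef_pos"],s["tcp_rot"],ctrl.grasp_offset)
E
```

```text
scene [1.363 0.425 0.847]
red_tip 0.6 [346.5 222.5 111.2  72. ] [0.579 0.081 0.06 ]
blue_post 0.86 [339.3 234.6 117.8 104.1] [0.638 0.09  0.07 ]
brake_handle 0.6 [295.  209.8  28.3  34.6] [ 0.619 -0.051  0.076]
jar 0.94 [250.6 235.6  26.5  21.6] [ 0.775 -0.079  0.1  ]
jar 0.81 [345.6 211.6  25.9  29. ] [0.583 0.078 0.1  ]
jar 0.79 [269.6 271.3  27.1  28.6] [0.846 0.023 0.1  ]
bottle 0.69 [446.9 210.5  18.5  30.8] [0.388 0.293 0.05 ]
bottle 0.5 [341.8 236.2 121.1 103.3] [0.621 0.089 0.05 ]
bowl 0.95 [198.8 197.5  44.9  31.2] [ 0.668 -0.347  0.03 ]
pot 0.74 [432.7 259.6  25.   26.9] [0.563 0.314 0.03 ]
side [ 0.323 -1.006  0.74 ]
red_tip 0.72 [326.  237.8  24.7  32. ] [ 0.551 -0.112  0.06 ]
red_tip 0.55 [290.8 165.3  17.6  26.4] [0.539 0.237 0.06 ]
blue_post 0.8 [317.4 204.5 117.1  94.2] [0.561 0.01  0.07 ]
blue_post 0.29 [415.2 307.5  57.   45.3] [ 0.654 -0.371  0.07 ]
brake_handle 0.83 [327.6 238.6  24.1  32.3] [ 0.549 -0.137  0.076]
jar 0.86 [414.  215.   31.7  29.4] [ 0.748 -0.128  0.1  ]
jar 0.76 [318.2 182.8  24.1  27.2] [0.575 0.059 0.1  ]
jar 0.7 [398.4 245.4  30.9  33.6] [ 0.675 -0.225  0.1  ]
bottle 0.69 [233.2 165.5  18.5  35.6] [0.385 0.292 0.05 ]
bowl 0.61 [416.4 308.5  59.   49. ] [ 0.675 -0.336  0.03 ]
bowl 0.34 [327.6 237.   28.4  32.4] [ 0.566 -0.071  0.03 ]
pot 0.72 [290.2 165.4  11.8  21.1] [0.547 0.291 0.03 ]
pot 0.31 [415.9 307.6  59.1  44.9] [ 0.675 -0.334  0.03 ]
0.8 [0.283 0.585 0.219] [ 3.142 -0.     2.691] 0.0188
```

View pics/scene0.png

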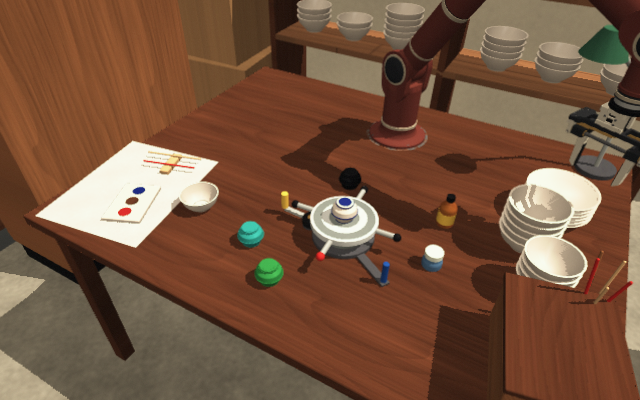

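View pics/side0.png

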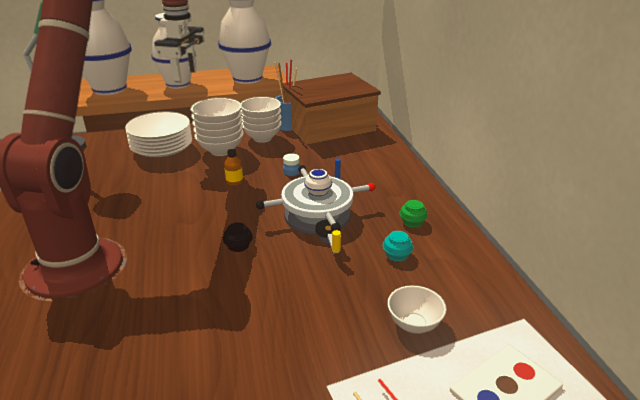

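Scene picture: the wheel is at (344,222) with the white, blue-banded jar on it. The red tip is at (321,256), the blue post top at about (385,264) and the yellow handle at (285,193). The jar look-alikes are black (350,178), turquoise (250,235) and green (269,272). The things I could confuse are red tip vs black balls at (397,238), (362,190) and (296,204), and the handle vs the bottle's yellow label at (447,212).

```bash
python3 - <<'E'
from h import *
np.set_printoptions(precision=3,suppress=True)
ims=[]
for c,(x0,y0,x1,y1) in (("scene",(265,150,415,300)),("side",(245,135,395,285))):
    p=cv2.imread(f"pics/{c}0.png"); h=cv2.cvtColor(p,cv2.COLOR_BGR2HSV).astype(int)
    H,S,V=h[...,0],h[...,1],h[...,2]
    box=np.zeros(H.shape,bool); box[y0:y1,x0:x1]=1
    for n,m in (("red",((H<5)|(H>174))&(S>200)&(V>120)),("blue",(H>105)&(H<125)&(S>180)&(V>60)),("yel",(H>20)&(H<33)&(S>170)&(V>120))):
        k,l,st,ce=cv2.connectedComponentsWithStats((m&box).astype(np.uint8))
        for i in range(1,k):
            if st[i,4]>15:
                x,y,w,hh,a=st[i]; print(c,n,st[i],ce[i], "ctr@.06",atz(c,*ce[i],.06),"top@.07",atz(c,x+w/2,y+2,.07),"top@.076",atz(c,x+w/2,y+2,.076))
    ims.append(cv2.resize(p[y0:y1,x0:x1],(400,400),interpolation=cv2.INTER_CUBIC))
cv2.imwrite("pics/crop.png",np.hstack(ims))
E
```

```text
scene red [316 252   9   9  52] [319.635 256.423] ctr@.06 [0.719 0.079 0.06 ] top@.07 [0.719 0.081 0.07 ] top@.076 [0.724 0.084 0.076]
scene blue [339 198  12   7  59] [344.627 201.169] ctr@.06 [0.504 0.038 0.06 ] top@.07 [0.51  0.041 0.07 ] top@.076 [0.516 0.044 0.076]
scene blue [381 262   8  20  93] [384.559 271.72 ] ctr@.06 [0.685 0.233 0.06 ] top@.07 [0.672 0.227 0.07 ] top@.076 [0.677 0.229 0.076]
side red [368 183   7   8  38] [371.395 186.237] ctr@.06 [0.719 0.077 0.06 ] top@.07 [0.716 0.067 0.07 ] top@.076 [0.712 0.057 0.076]
side blue [313 171  11   4  16] [318.688 173.   ] ctr@.06 [0.604 0.176 0.06 ] top@.07 [0.599 0.159 0.07 ] top@.076 [0.597 0.149 0.076]
side yel [332 230   9  23 176] [336.182 240.722] ctr@.06 [ 0.57  -0.128  0.06 ] top@.07 [ 0.576 -0.11   0.07 ] top@.076 [ 0.574 -0.118  0.076]
```

View pics/crop.png

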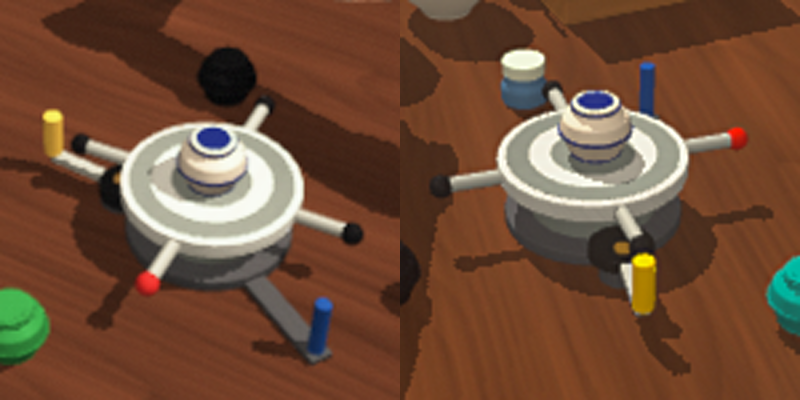

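```bash
python3 - <<'E'
from h import *
np.set_printoptions(precision=3,suppress=True)
def tri(a,b):
    (o1,d1),(o2,d2)=pix2ray("scene",*a),pix2ray("side",*b)
    t=np.linalg.lstsq(np.c_[d1,-d2],o2-o1,rcond=None)[0]; A,B=o1+t[0]*d1,o2+t[1]*d2
    return (A+B)/2, np.linalg.norm(A-B)
R=dict(red=((319.6,256.4),(371.4,186.2)),N=((397.4,237.7),(302.4,169.9)),W=((364.4,189.4),(260.4,204.4)),S=((295.4,203.6),(336.1,226.)),post=((385.6,262.5),(337.6,160)),handle=((284.9,193.5),(336.5,231.4)))
for n,(a,b) in R.items():
    P,e=tri(a,b); z={"post":.07,"handle":.076}.get(n,.06); print(n,P,round(e,4),"atz",atz("scene",*a,z)[:2],atz("side",*b,z)[:2])
for n in("black?",): pass
E
```

```text
red [0.719 0.078 0.06 ] 0.0014 atz [0.719 0.079] [0.719 0.077]
N [0.565 0.215 0.056] 0.0061 atz [0.565 0.217] [0.565 0.203]
W [0.429 0.062 0.058] 0.0028 atz [0.429 0.063] [0.43  0.058]
S [ 0.584 -0.074  0.061] 0.0027 atz [ 0.581 -0.074] [ 0.585 -0.074]
post [0.667 0.225 0.068] 0.0047 atz [0.666 0.227] [0.667 0.218]
handle [ 0.574 -0.113  0.074] 0.0018 atz [ 0.575 -0.111] [ 0.574 -0.116]
```

```bash
cat >> h.py <<'E'
from scipy.spatial.transform import Rotation as Ro
AX=np.array([.574,.070])
def plan(*poses):
    "poses: (x,y,z,yaw deg), tool down -> numbers for rows, from the present pose"
    s=ctrl.state(); R0=Ro.from_euler("xyz",s["tcp_rot"])
    for x,y,z,w in poses:
        R=Ro.from_euler("xyz",[np.pi,0,np.radians(w)])
        sh=R0.inv().apply(np.array([x,y,z])-s["eef_pos"])/.2; r=(R0.inv()*R).as_rotvec()/np.pi
        print(" ".join(f"{q:.3f}" for q in (*sh,*r)))
def armpose(phi,r=.115,t=-.0245,z=.052):
    a=np.radians(phi); c,s=np.cos(a),np.sin(a); return (AX[0]+c*r-s*t,AX[1]+s*r+c*t,z,phi)
E
python3 - <<'E'
from h import *
plan((.42,.40,.219,104),(.55,.22,.219,54),(.691,.037,.219,3))
E
```

```text
-1.019 -0.535 -0.002 -0.000 -0.000 0.279
-1.996 -1.062 -0.002 -0.000 -0.000 0.557
-3.029 -1.578 -0.002 -0.000 -0.000 0.840
```

Call:
jog_arm(moves="-0.98 -0.51 0 0 0 0.28;-0.98 -0.51 0 0 0 0.28;-0.98 -0.51 0 0 0 0.28;-0.98 -0.51 0 0 0 0.28;-0.98 -0.51 0 0 0 0.28;-0.98 -0.51 0 0 0 0.28;-0.98 -0.51 0 0 0 0.28;-0.98 -0.51 0 0 0 0.28", claw=0)

```text
time_s: 1.6
eef_pos: [0.4145, 0.4086, 0.2186]
tcp_rot: [-3.141, -0.0, 1.815]
ft_force: [-0.2, 0.4, -0.7]
grip_width: 0.0334
gripper_force: 0.0
```

```bash
python3 - <<'E'
from h import *
plan((.55,.22,.219,54),(.56,.22,.219,42))
E
```

```text
-1.079 0.429 -0.003 -0.000 -0.000 0.278
-1.091 0.478 -0.003 -0.000 -0.000 0.345
```

Call:
jog_arm(moves="-1 0.43 0 0 0 0.34;-1 0.43 0 0 0 0.34;-1 0.43 0 0 0 0.34;-1 0.43 0 0 0 0.34;-1 0.43 0 0 0 0.34;-1 0.43 0 0 0 0.34;-1 0.43 0 0 0 0.34;-1 0.43 0 0 0 0.34")

```text
time_s: 2.4
eef_pos: [0.5459, 0.2353, 0.2182]
tcp_rot: [-3.141, 0.001, 0.746]
ft_force: [-0.2, -0.2, -0.0]
grip_width: 0.0002
gripper_force: 0.0
```

```bash
python3 - <<'E'
from h import *
p,d=ctrl.read_camera("wrist"); cv2.imwrite("pics/w1.png",p)
np.set_printoptions(precision=3,suppress=True)
print(np.array(ctrl.camera_model("wrist")["world_from_camera"]))
print(proj("wrist",[[*AX,.07],[.667,.225,.07],[.719,.078,.06],[.574,-.114,.076]]))
s=ctrl.state();print(s["eef_pos"],s["tcp_rot"],s["grip_width"])
plan((.691,.037,.219,3))
E
```

```text
[[ 0.68   0.705  0.2    0.602]
 [-0.733  0.654  0.186  0.287]
 [ 0.    -0.273  0.962  0.384]
 [ 0.     0.     0.     1.   ]]
[[444.324 271.138]
 [411.394 105.945]
 [541.276 168.953]
 [546.163 367.169]]
[0.546 0.235 0.218] [-3.141  0.001  0.748] 0.00042452361898607854
-0.142 1.220 -0.004 -0.000 0.000 0.221
```

View pics/w1.png

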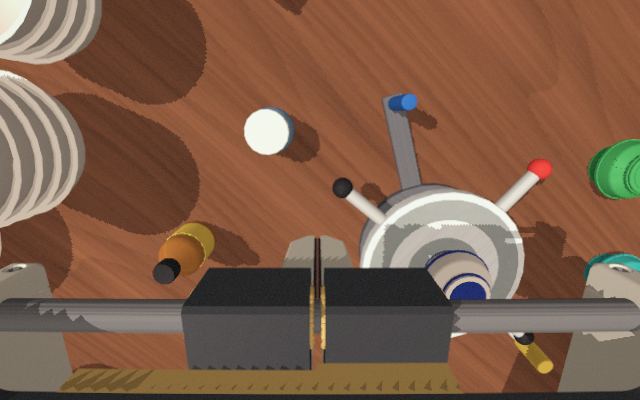

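Wrist picture: the blue post top is at (408,102), the red tip at (541,168) and the yellow handle at (543,367). The first two agree with my projected estimates (411,106) and (541,169).

Call:
jog_arm(moves="-0.14 1 0 0 0 0.22;-0.14 1 0 0 0 0.22;-0.14 1 0 0 0 0.22;-0.14 1 0 0 0 0.22;-0.14 1 0 0 0 0.22;-0.14 1 0 0 0 0.22;-0.14 1 0 0 0 0.22;-0.14 1 0 0 0 0.22")

```text
time_s: 3.25
eef_pos: [0.6605, 0.0705, 0.2185]
tcp_rot: [-3.14, 0.001, 0.058]
ft_force: [-0.0, 0.4, 0.6]
grip_width: 0.0004
gripper_force: 0.0
```

```bash
python3 - <<'E'
from h import *
p,d=ctrl.read_camera("wrist"); cv2.imwrite("pics/w2.png",p)
np.set_printoptions(precision=3,suppress=True)
print(proj("wrist",[[*AX,.07],[.667,.225,.07],[.719,.078,.06],[.574,-.114,.076]]))
h=cv2.cvtColor(p,cv2.COLOR_BGR2HSV).astype(int);H,S,V=h[...,0],h[...,1],h[...,2]
k,l,st,ce=cv2.connectedComponentsWithStats((((H<5)|(H>174))&(S>200)&(V>120)).astype(np.uint8))
for i in range(1,k):
    if st[i,4]>60: print(st[i],ce[i],atz("wrist",*ce[i],.06))
q=armpose(3,t=-.042); plan((*q[:2],.219,3),(*q[:2],.052,3))
E
```

```text
[[312.78  266.942]
 [164.218 175.159]
 [312.751 130.292]
 [481.791 278.174]]
0.142 0.189 -0.002 -0.001 0.000 0.002
0.142 0.191 0.833 -0.001 0.000 0.002
```

View pics/w2.png

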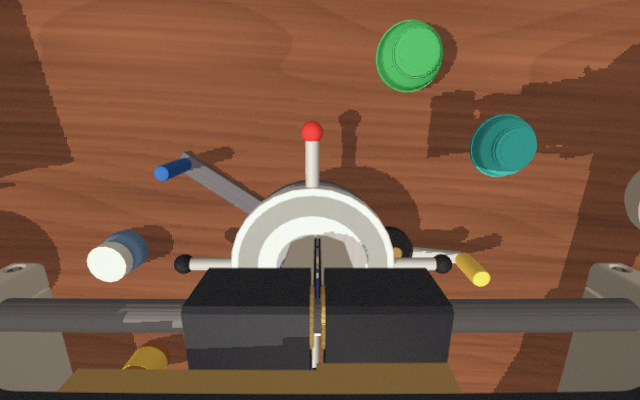

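Picture: the red tip is at (312,132), the post top at (163,173), the handle top at (481,277) and the pivot at about (398,243). The space beside the red arm is clear for the finger.

Call:
jog_arm(moves="0.14 0.19 0 0 0 0;0.14 0.19 0.2 0 0 0;0.14 0.19 0.4 0 0 0;0.14 0.19 0.6 0 0 0;0.14 0.19 0.75 0 0 0;0.14 0.19 0.83 0 0 0;0.14 0.19 0.83 0 0 0")

```text
time_s: 4.0
eef_pos: [0.6892, 0.0328, 0.0504]
tcp_rot: [-3.141, 0.005, 0.054]
ft_force: [-0.0, -0.4, -0.3]
grip_width: 0.0004
gripper_force: 0.0
```

```bash
python3 - <<'E'
from h import *
np.set_printoptions(precision=3,suppress=True)
s=ctrl.state();print(s["eef_pos"],s["tcp_rot"],s["ft_force"])
for f in (13,20,27,34,41,48,54): 
  plan(armpose(f))
E
```

```text
[0.689 0.033 0.05 ] [-3.141  0.005  0.054] [-0.032 -0.431 -0.283]
0.022 -0.195 -0.008 -0.000 0.001 -0.055
0.020 -0.267 -0.008 -0.001 0.001 -0.094
0.010 -0.338 -0.008 -0.001 0.001 -0.133
-0.009 -0.407 -0.008 -0.001 0.001 -0.172
-0.036 -0.473 -0.008 -0.001 0.001 -0.211
-0.072 -0.536 -0.007 -0.001 0.001 -0.249
-0.108 -0.586 -0.007 -0.001 0.001 -0.283
```

Call:
jog_arm(moves="0.02 -0.1 0 0 0 -0.01;0.022 -0.15 0 0 0 -0.03;0.022 -0.195 0 0 0 -0.055;0.022 -0.23 0 0 0 -0.075;0.02 -0.267 0 0 0 -0.094;0.016 -0.303 0 0 0 -0.114;0.01 -0.338 0 0 0 -0.133;0 -0.373 0 0 0 -0.152")

```text
time_s: 4.8
eef_pos: [0.6899, 0.1077, 0.0561]
tcp_rot: [3.138, -0.007, 0.535]
ft_force: [0.8, -1.0, 0.0]
grip_width: 0.0007
gripper_force: 0.5
```

```bash
cat > look.py <<'E'
from h import *
import sys
np.set_printoptions(precision=3,suppress=True)
def rb(c,lo,hi,x0=0,x1=640,y0=0,y1=400):
    p,d=ctrl.read_camera(c); h=cv2.cvtColor(p,cv2.COLOR_BGR2HSV).astype(int);H,S,V=h[...,0],h[...,1],h[...,2]
    k,l,st,ce=cv2.connectedComponentsWithStats((((H<5)|(H>174))&(S>190)&(V>110)).astype(np.uint8))
    out=[]
    for i in range(1,k):
        P=atz(c,*ce[i],.06)
        if st[i,4]>10 and abs(np.hypot(*(P[:2]-AX))-.145)<.02: out.append(P[:2]); print(c,st[i],ce[i],P[:2],"r",round(np.hypot(*(P[:2]-AX)),4),"deg",round(np.degrees(np.arctan2(*(P[:2]-AX)[::-1])),1))
    return p
for c in ("scene","side","wrist"): p=rb(c,0,0); cv2.imwrite(f"pics/{c}_{sys.argv[1]}.png",p)
s=ctrl.state();print(s["time_s"],s["eef_pos"],s["tcp_rot"],s["ft_force"])
E
python3 look.py a; python3 - <<'E'
from h import *
for f in (30,33,36,39,42,45,48,51): plan(armpose(f))
E
```

```text
scene [339 257  10   9  67] [343.672 260.985] [0.703 0.136] r 0.1449 deg 27.0
wrist [264 192  38  39 407] [287.993 211.455] [0.703 0.134] r 0.144 deg 26.5
4.95 [0.689 0.108 0.055] [ 3.141 -0.005  0.532] [-0.435 -0.171 -0.269]
-0.017 0.002 0.016 0.000 -0.002 0.003
-0.012 -0.028 0.016 0.000 -0.002 -0.014
-0.007 -0.059 0.016 0.000 -0.002 -0.031
-0.005 -0.090 0.016 0.000 -0.002 -0.047
-0.004 -0.120 0.016 0.000 -0.002 -0.064
-0.004 -0.151 0.016 0.000 -0.001 -0.081
-0.006 -0.182 0.016 0.000 -0.001 -0.097
-0.010 -0.212 0.016 0.000 -0.001 -0.114
```

Call:
jog_arm(moves="-0.012 -0.028 0.01 0 0 -0.014;-0.007 -0.059 0.015 0 0 -0.031;-0.005 -0.09 0.015 0 0 -0.047;-0.004 -0.12 0.015 0 0 -0.064;-0.004 -0.15 0.015 0 0 -0.081;-0.006 -0.182 0.015 0 0 -0.097;-0.01 -0.212 0.015 0 0 -0.114;-0.01 -0.212 0.015 0 0 -0.114")

```text
time_s: 5.75
eef_pos: [0.6645, 0.1428, 0.0509]
tcp_rot: [3.141, -0.002, 0.888]
ft_force: [0.6, 0.2, -0.2]
grip_width: 0.0004
gripper_force: 0.0
```

```bash
python3 look.py b; python3 - <<'E'
from h import *
for f in (54,56,58,60,62): plan(armpose(f))
E
```

```text
scene [363 254   9   9  57] [366.895 258.228] [0.667 0.18 ] r 0.1441 deg 49.7
wrist [261 181  35  40 377] [284.989 197.639] [0.674 0.178] r 0.1467 deg 47.2
5.9 [0.664 0.141 0.05 ] [ 3.141 -0.     0.886] [ 0.702 -0.332  0.905]
0.020 -0.034 -0.010 0.000 -0.000 -0.018
0.023 -0.054 -0.010 0.000 -0.000 -0.029
0.025 -0.075 -0.010 0.000 -0.000 -0.040
0.026 -0.095 -0.010 0.000 -0.000 -0.051
0.027 -0.116 -0.010 0.000 -0.000 -0.062
```

View pics/wrist_b.png

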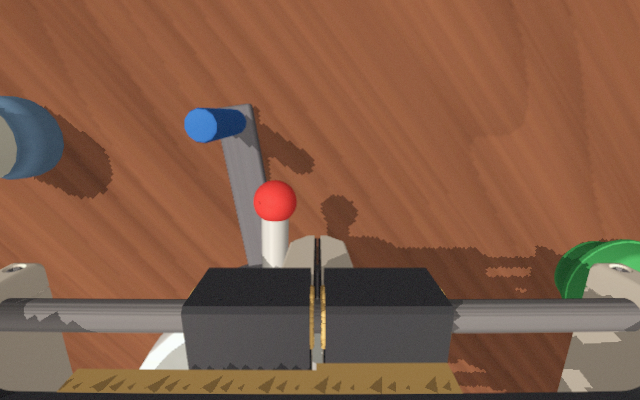

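The wrist picture shows the ball centred at (275,201) and the post top at (201,125). My mask clipped the shaded side of the ball, so I'll fix it.

```bash
cat > ang.py <<'E'
from h import *
import sys
np.set_printoptions(precision=3,suppress=True)
def meas(c,p,zoff=0):
    b=p[...,0].astype(int),p[...,1].astype(int),p[...,2].astype(int)
    m=((b[2]>70)&(b[2]>2.6*b[1])&(b[2]>2.6*b[0])).astype(np.uint8)
    n=((b[0]>60)&(b[0]>1.35*b[1])&(b[0]>2.2*b[2])).astype(np.uint8)
    for nm,mm,z,rr in (("red",m,.06,.145),("post",n,.07,.185)):
        k,l,st,ce=cv2.connectedComponentsWithStats(mm)
        for i in range(1,k):
            if st[i,4]<12: continue
            cn=max(cv2.findContours((l==i).astype(np.uint8),0,1)[0],key=cv2.contourArea)
            u,v=cv2.minEnclosingCircle(cn)[0] if nm=="red" else ce[i]
            if nm=="post": 
                # axis line of post: centroid is mid height
                z=.039
            P=atz(c,u,v,z)[:2]-AX
            if abs(np.hypot(*P)-rr)<.025: print(c,nm,st[i],np.round([u,v],1),P+AX,"r",round(np.hypot(*P),4),"deg",round(np.degrees(np.arctan2(P[1],P[0])),2))
if __name__=="__main__":
    for c in ("scene","side","wrist"):
        if len(sys.argv)>2: p=cv2.imread(f"pics/{c}_{sys.argv[1]}.png")
        else:
            p,_=ctrl.read_camera(c); cv2.imwrite(f"pics/{c}_{sys.argv[1]}.png",p)
        meas(c,p)
E
python3 ang.py b old; python3 - <<'E'
from h import *
for n,u,v,z in (("ball",275.5,201,.06),("post",201,125.5,.07)):
    P=atz("wrist",u,v,z)[:2]-AX; print(n,P+AX,np.hypot(*P),np.degrees(np.arctan2(P[1],P[0])))
E
```

```text
scene red [363 254   9   9  61] [366.9 258. ] [0.667 0.18 ] r 0.1436 deg 49.74
scene post [381 262   8  21 112] [384.5 271.7] [0.667 0.228] r 0.1835 deg 59.43
side post [335 159   3  14  30] [336.2 165.4] [0.671 0.244] r 0.1995 deg 60.93
wrist red [ 254  180   42   41 1374] [274.5 200.9] [0.668 0.18 ] r 0.1448 deg 49.32
wrist post [ 185  108   61   34 1629] [213.3 123.5] [0.665 0.231] r 0.1849 deg 60.36
ball [0.66872916 0.17943557] 0.1447403128009588 49.1200192008099
post [0.66882936 0.22820957] 0.18445291034912423 59.061916712920414
```

Call:
jog_arm(moves="0.02 -0.034 0 0 0 -0.018;0.023 -0.054 0 0 0 -0.029;0.025 -0.075 0 0 0 -0.04;0.026 -0.09 0 0 0 -0.048;0.026 -0.09 0 0 0 -0.048")

```text
time_s: 6.4
eef_pos: [0.6527, 0.1574, 0.0496]
tcp_rot: [-3.141, -0.0, 1.039]
ft_force: [0.0, -0.8, 0.3]
grip_width: 0.0
gripper_force: 0.0
```

```bash
python3 ang.py c; python3 - <<'E'
from h import *
s=ctrl.state();print(s["time_s"],s["eef_pos"],s["tcp_rot"],s["ft_force"])
p=cv2.imread("pics/wrist_c.png"); cv2.imwrite("pics/wc.png",cv2.resize(p[60:300,100:400],(750,600),interpolation=cv2.INTER_CUBIC))
d=np.degrees(s["tcp_rot"][2])
for f in (0,1,2): plan(armpose(d+f))
E
```

```text
scene red [371 251   9  10  67] [374.9 255.5] [0.65  0.193] r 0.1443 deg 58.45
scene post [381 262   8  21 112] [384.5 271.7] [0.667 0.228] r 0.1835 deg 59.43
wrist red [ 254  186   43   40 1378] [274.7 206.2] [0.65  0.194] r 0.145 deg 58.37
wrist post [ 248  109   44   35 1151] [268.6 125. ] [0.666 0.23 ] r 0.1845 deg 60.05
6.55 [0.65293382 0.15716366 0.04949564] [-3.14072667e+00 -3.13396606e-05  1.03815167e+00] [ 0.61429134  1.07345988 -0.08448617]
-0.001 0.004 -0.013 -0.000 -0.000 0.000
0.001 -0.006 -0.013 -0.000 -0.000 -0.006
0.003 -0.016 -0.013 -0.000 -0.000 -0.011
```

View pics/wc.png

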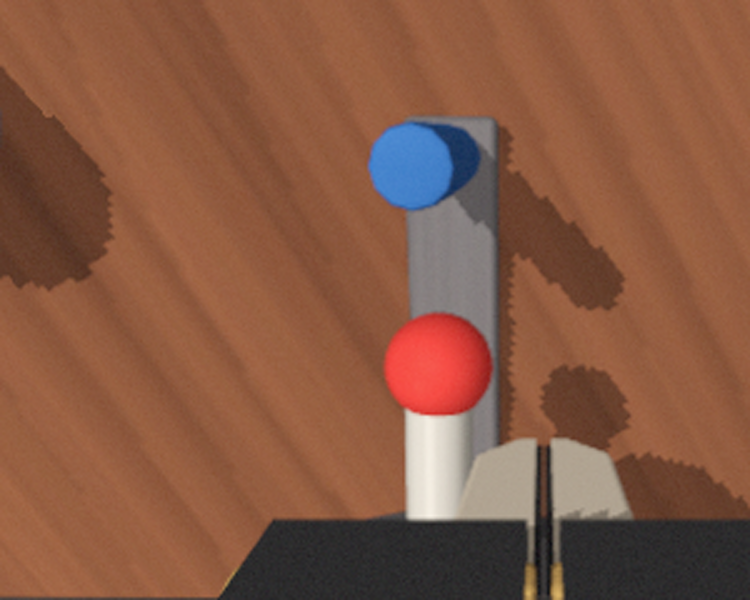

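The picture shows the red ball at crop (438,364), nearly on the line, with the post top at (410,166). I'll work out the remaining angle.

```bash
python3 - <<'E'
from h import *
f=lambda x,y:(x/2.5+100,y/2.5+60)
a=lambda P:round(float(np.degrees(np.arctan2(P[1],P[0]))),2)
top=atz("wrist",*f(410.5,166),.07)[:2]; ball=atz("wrist",*f(438,364),.06)[:2]
b1=atz("wrist",*f(452,130),.008)[:2]; b2=atz("wrist",*f(453,300),.008)[:2]
s1=atz("wrist",*f(440,425),.06)[:2]; s2=atz("wrist",*f(439,515),.06)[:2]
print("post",top,a(top-AX),"ball",ball,a(ball-AX),"bar pts",a(b1-AX),a(b2-AX),"bar dir",a(b1-b2),"armdir",a(s1-s2), "ball->post",a(top-ball))
E
```

```text
post [0.66866954 0.2289896 ] 59.23 ball [0.65042854 0.19364114] 58.28 bar pts 59.01 59.27 bar dir 58.11 armdir 56.86 ball->post 62.7
```

Call:
jog_arm(moves="0.002 -0.005 0 0 0 -0.003;0.002 -0.0095 0 0 0 -0.005;0.002 -0.0095 0 0 0 -0.005")

```text
time_s: 6.85
eef_pos: [0.652, 0.1581, 0.0496]
tcp_rot: [3.141, -0.0, 1.054]
ft_force: [0.4, -1.1, 0.0]
grip_width: 0.0003
gripper_force: 0.4
```

```bash
python3 ang.py d; python3 - <<'E'
from h import *
s=ctrl.state();print(s["time_s"],s["eef_pos"],s["tcp_rot"],s["ft_force"])
E
```

```text
scene red [371 251  10  10  72] [375.4 255.6] [0.649 0.194] r 0.145 deg 58.82
scene post [381 262   8  21 112] [384.5 271.7] [0.667 0.228] r 0.1835 deg 59.43
wrist red [ 255  185   42   41 1375] [275.4 205.9] [0.649 0.194] r 0.1451 deg 58.96
wrist post [ 253  109   42   35 1105] [273.  124.8] [0.666 0.23 ] r 0.1844 deg 60.05
7.0 [0.65191119 0.15807891 0.04962173] [ 3.14138257e+00 -2.40528332e-05  1.05391021e+00] [ 0.69996446  0.26279344 -0.45516138]
```

Call:
jog_arm(moves="0 -0.004 0 0 0 -0.001;0 -0.004 0 0 0 -0.001;0 0.05 0 0 0 0;0 0.1 0 0 0 0;0 0.1 -0.2 0 0 0;0 0.1 -0.4 0 0 0;0 0.1 -0.6 0 0 0;0 0.1 -0.8 0 0 0")

```text
time_s: 7.8
eef_pos: [0.6696, 0.1473, 0.2113]
tcp_rot: [3.141, 0.001, 1.053]
ft_force: [0.3, -0.3, -1.0]
grip_width: 0.0003
gripper_force: 0.0
```

```bash
python3 ang.py e; python3 - <<'E'
from h import *
s=ctrl.state();print(s["time_s"],s["eef_pos"],s["tcp_rot"],s["ft_force"],s["q"])
p=cv2.imread("pics/wrist_e.png"); cv2.imwrite("pics/we.png",p)
print(proj("wrist",[[*AX,.07],[.667,.225,.07],[.719,.078,.06],[.574,-.114,.076]]))
E
```

```text
scene red [371 251  10   9  68] [375.7 255.3] [0.648 0.194] r 0.1445 deg 59.26
scene post [381 262   8  21 112] [384.5 271.7] [0.667 0.228] r 0.1835 deg 59.43
side red [330 165   7   8  27] [332.8 168.7] [0.647 0.19 ] r 0.1406 deg 58.92
side post [335 159   5  19  69] [337.5 167.5] [0.671 0.231] r 0.1882 deg 58.91
wrist red [259 152  21  19 332] [269.2 161.5] [0.646 0.195] r 0.1443 deg 60.28
wrist post [261 114  21  16 263] [270.3 121.2] [0.665 0.229] r 0.1833 deg 60.36
7.95 [0.67178807 0.14730962 0.2136279 ] [ 3.13534568 -0.00449915  1.05316336] [-1.23060219  0.01923327  0.50182475] [-0.45930625  0.70560074  0.41026535  1.32158704 -0.28520405  1.16405518
 -0.54380308]
[[273.05039401 293.61842211]
 [270.35967487 124.68470382]
 [386.05876231 222.76200415]
 [351.81370415 411.1150307 ]]
```

View pics/we.png

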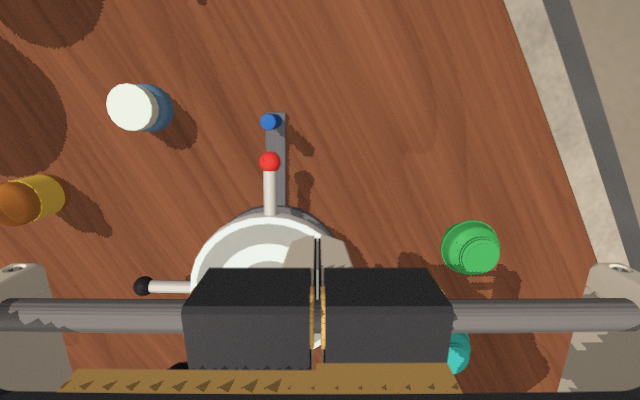

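Picture: the red ball (269,161), the arm (270,213) and the post top (269,122) are in line, so the wheel is set. Next is the brake.

```bash
python3 - <<'E'
from h import *
np.set_printoptions(precision=4,suppress=True)
print("pivot",atz("scene",309.3,216.8,.029),atz("side",328.6,227.6,.029))
for z in (.15,): plan((.60,-.03,.2136,60),(.55,-.08,.2136,60),(.535,-.12,.2136,60),(.535,-.12,.2136,0))
E
```

```text
pivot [ 0.5788 -0.0312  0.029 ] [ 0.5777 -0.0334  0.029 ]
-0.948 0.127 -0.003 0.002 -0.001 0.002
-1.289 0.033 -0.005 0.002 -0.001 0.002
-1.500 0.067 -0.006 0.002 -0.001 0.002
-1.500 0.067 -0.006 0.001 -0.002 0.335
```

Call:
jog_arm(moves="-1 0.06 0 0 0 -0.16;-1 0.06 0 0 0 -0.16;-1 0.06 0 0 0 -0.16;-1 0.06 0 0 0 -0.16;-1 0.06 0 0 0 -0.16;-1 0.06 0 0 0 -0.16;-1 0.06 0 0 0 -0.16")

```text
time_s: 8.65
eef_pos: [0.581, -0.0299, 0.2087]
tcp_rot: [-3.14, -0.001, 1.558]
ft_force: [-0.8, -0.8, -0.9]
grip_width: 0.0002
gripper_force: 0.0
```

```bash
cat >> h.py <<'E'
PV=np.array([.576,-.031])
def brk(psi,t,z=.042,r=.086):
    a=np.radians(psi); c,s=np.cos(a),np.sin(a); return (PV[0]+c*r-s*t,PV[1]+s*r+c*t,z,psi+180)
E
python3 - <<'E'
from h import *
np.set_printoptions(precision=3,suppress=True)
print("turq",atz("scene",250,235,.03),atz("side",398,246,.03),"black",atz("scene",350,178,.03),atz("side",238,237,.03))
s=ctrl.state();print(s["eef_pos"],s["tcp_rot"])
q=brk(-91,-.045);print(q); plan((*q[:2],.2136,q[3]),q)
E
```

```text
turq [ 0.719 -0.129  0.03 ] [ 0.712 -0.141  0.03 ] black [ 0.365 -0.012  0.03 ] [ 0.365 -0.022  0.03 ]
[ 0.581 -0.03   0.209] [-3.14  -0.001  1.558]
(np.float64(0.5295059467643559), np.float64(-0.11620154349377189), 0.042, 89)
-0.434 -0.252 -0.025 -0.000 -0.000 0.002
-0.436 -0.251 0.833 -0.000 -0.000 0.002
```

Call:
jog_arm(moves="-0.43 -0.25 0 0 0 0;-0.43 -0.25 0 0 0 0;-0.43 -0.25 0 0 0 0;-0.43 -0.25 0.2 0 0 0;-0.43 -0.25 0.4 0 0 0;-0.43 -0.25 0.6 0 0 0;-0.43 -0.25 0.83 0 0 0;-0.43 -0.25 0.83 0 0 0")

```text
time_s: 9.45
eef_pos: [0.5258, -0.1131, 0.0375]
tcp_rot: [-3.128, -0.004, 1.56]
ft_force: [-0.8, 0.5, 0.6]
grip_width: 0.0005
gripper_force: 0.0
```

```bash
python3 - <<'E'
from h import *
p,_=ctrl.read_camera("wrist"); cv2.imwrite("pics/wf.png",p)
s=ctrl.state();print(s["eef_pos"],s["tcp_rot"],s["ft_force"])
for f,t in ((-91,-.03),(-91,-.022),(-85,-.022),(-80,-.022),(-75,-.022),(-70,-.022),(-65,-.022),(-60,-.022)): plan(brk(f,t))
E
```

```text
[ 0.52814148 -0.11433814  0.04081118] [-3.13426727e+00 -2.29381375e-03  1.55948211e+00] [ 0.32692128 -0.81960583  0.12345654]
-0.010 0.082 -0.007 -0.002 -0.001 0.002
-0.010 0.122 -0.007 -0.002 -0.001 0.002
-0.019 0.167 -0.007 -0.002 -0.001 -0.031
-0.024 0.206 -0.008 -0.002 -0.001 -0.059
-0.024 0.245 -0.008 -0.002 -0.001 -0.087
-0.022 0.283 -0.008 -0.002 -0.001 -0.115
-0.016 0.321 -0.008 -0.002 -0.001 -0.142
-0.007 0.359 -0.009 -0.002 -0.001 -0.170
```

View pics/wf.png

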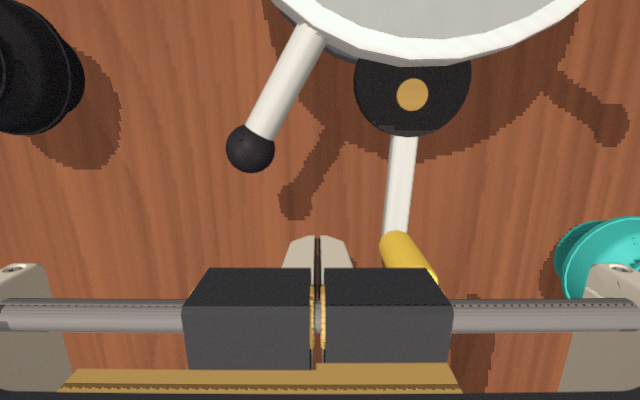

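Picture: the finger (317,260) stands on the robot side of the yellow handle (410,260). The lever is open and the black ball (250,148) is clear.

Call:
jog_arm(moves="-0.01 0.08 0 0 0 0;-0.01 0.12 0 0 0 0;-0.02 0.165 0 0 0 -0.03;-0.024 0.205 0 0 0 -0.06;-0.024 0.245 0 0 0 -0.087;-0.022 0.283 0 0 0 -0.115;-0.016 0.32 0 0 0 -0.142;-0.016 0.32 0 0 0 -0.142")

```text
time_s: 10.3
eef_pos: [0.5958, -0.1204, 0.0459]
tcp_rot: [3.138, 0.002, 2.004]
ft_force: [0.0, -0.8, -0.2]
grip_width: 0.0005
gripper_force: 0.0
```

```bash
cat > yel.py <<'E'
from h import *
np.set_printoptions(precision=3,suppress=True)
for c in ("scene","side"):
    p,_=ctrl.read_camera(c); h=cv2.cvtColor(p,cv2.COLOR_BGR2HSV).astype(int)
    m=((h[...,0]>20)&(h[...,0]<33)&(h[...,1]>150)&(h[...,2]>90)).astype(np.uint8)
    k,l,st,ce=cv2.connectedComponentsWithStats(m)
    for i in range(1,k):
        P=atz(c,*ce[i],.051)[:2]-PV
        if st[i,4]>12 and abs(np.hypot(*P)-.085)<.04: print(c,st[i],P+PV,"r",round(np.hypot(*P),3),"psi",round(np.degrees(np.arctan2(P[1],P[0])),1))
s=ctrl.state();print(s["time_s"],s["eef_pos"],s["tcp_rot"],s["ft_force"])
E
python3 yel.py; python3 - <<'E'
from h import *
for f in (-64,-61,-58,-55,-52,-49,-46,-43): plan(brk(f,-.022))
E
```

```text
scene [275 202   8   5  22] [ 0.598 -0.119] r 0.091 psi -75.8
side [351 225   8  22  84] [ 0.62  -0.113] r 0.093 psi -61.6
10.4 [ 0.595 -0.121  0.045] [3.139 0.002 2.002] [-0.072  0.154  0.124]
0.014 0.002 0.017 0.001 0.001 -0.007
0.010 0.025 0.017 0.001 0.001 -0.024
0.006 0.048 0.017 0.001 0.001 -0.041
0.004 0.071 0.017 0.001 0.001 -0.057
0.003 0.094 0.017 0.001 0.001 -0.074
0.003 0.118 0.017 0.001 0.001 -0.091
0.005 0.141 0.017 0.001 0.001 -0.107
0.007 0.164 0.017 0.001 0.001 -0.124
```

Call:
jog_arm(moves="0.01 0.025 0 0 0 -0.024;0.007 0.036 0 0 0 -0.033;0.006 0.048 0 0 0 -0.041;0.005 0.06 0 0 0 -0.049;0.004 0.071 0 0 0 -0.057;0.004 0.071 0 0 0 -0.057")

```text
time_s: 11.0
eef_pos: [0.6065, -0.1142, 0.0437]
tcp_rot: [3.141, 0.0, 2.182]
ft_force: [-0.1, -0.1, -0.1]
grip_width: 0.0008
gripper_force: 0.1
```

```bash
python3 yel.py; python3 - <<'E'
from h import *
for f in (-55,-52,-49,-46,-43): plan(brk(f,-.022))
E
```

```text
scene [275 206   8   3  20] [ 0.607 -0.112] r 0.087 psi -68.8
side [354 223   9  22  79] [ 0.63  -0.107] r 0.094 psi -54.6
11.1 [ 0.606 -0.114  0.044] [ 3.141 -0.     2.182] [-0.7    0.361  0.452]
-0.003 0.004 0.008 0.000 -0.000 0.000
-0.008 0.027 0.008 0.000 -0.000 -0.017
-0.012 0.050 0.008 0.000 -0.000 -0.033
-0.015 0.073 0.008 0.000 -0.000 -0.050
-0.017 0.096 0.008 0.000 -0.000 -0.067
```

Call:
jog_arm(moves="-0.006 0.015 0 0 0 -0.009;-0.008 0.027 0 0 0 -0.017;-0.01 0.038 0 0 0 -0.025;-0.012 0.05 0 0 0 -0.033;-0.012 0.05 0 0 0 -0.033")

```text
time_s: 11.6
eef_pos: [0.6082, -0.1149, 0.0432]
tcp_rot: [-3.127, -0.007, 2.284]
ft_force: [-12.5, -5.3, 9.0]
grip_width: 0.0003
gripper_force: 6.5
```

```bash
python3 yel.py; python3 - <<'E'
from h import *
for f in (-49,-47,-45,-43,-40): plan(brk(f,-.022))
E
```

```text
side [356 223   7  22  65] [ 0.631 -0.108] r 0.094 psi -54.5
11.7 [ 0.608 -0.115  0.043] [-3.127 -0.007  2.283] [-12.341  -4.933   8.652]
-0.008 0.044 0.005 -0.005 -0.002 -0.001
-0.011 0.059 0.005 -0.005 -0.002 -0.012
-0.014 0.074 0.005 -0.005 -0.002 -0.023
-0.017 0.089 0.004 -0.004 -0.003 -0.034
-0.019 0.113 0.004 -0.004 -0.003 -0.051
```

The 13 N reaction, after a swing of about 0.7 rad, marks the stop. Drawing clear.

Call:
jog_arm(moves="0 -0.06 0 0 0 0;0 -0.15 0 0 0 0;0 -0.25 0 0 0 0;0 -0.25 -0.2 0 0 0;0 -0.25 -0.4 0 0 0;0 -0.25 -0.6 0 0 0;0 -0.25 -0.85 0 0 0;0 -0.25 -0.85 0 0 0")

```text
time_s: 12.5
eef_pos: [0.5832, -0.144, 0.2214]
tcp_rot: [3.131, 0.014, 2.287]
ft_force: [0.5, -0.3, 1.0]
grip_width: 0.0005
gripper_force: 0.0
```

```bash
python3 yel.py; python3 ang.py g; python3 - <<'E'
from h import *
p=cv2.imread("pics/scene_g.png"); q=cv2.imread("pics/side_g.png")
cv2.imwrite("pics/fin.png",np.hstack([cv2.resize(p[150:300,265:415],(400,400),interpolation=2),cv2.resize(q[135:285,245:395],(400,400),interpolation=2)]))
E
```

```text
scene [275 204   8   6  26] [ 0.606 -0.114] r 0.088 psi -70.2
side [353 222  10  23 178] [ 0.628 -0.099] r 0.086 psi -52.4
12.6 [ 0.579 -0.143  0.215] [3.139 0.003 2.287] [ 0.02  -0.07  -0.161]
scene red [371 251  10   9  67] [375.7 255.3] [0.648 0.194] r 0.1445 deg 59.26
scene post [381 262   8  21 112] [384.5 271.7] [0.667 0.228] r 0.1835 deg 59.43
```

View pics/fin.png

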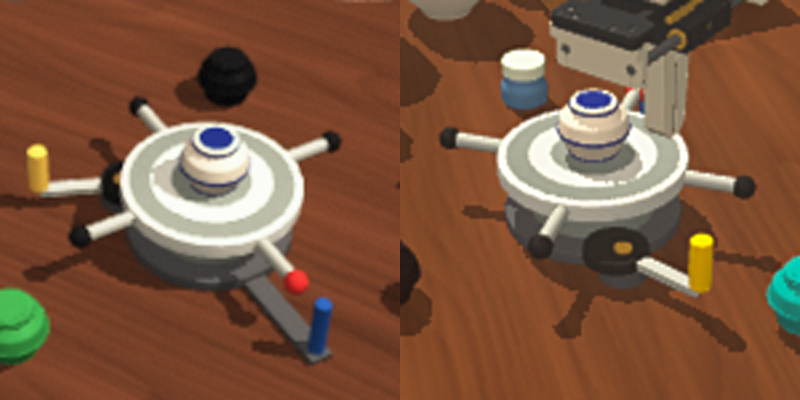

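The final view shows the red tip at (296,282) in line with the post at (320,330), unchanged at 59.26° before and after braking. The handle has swung away from the robot, the jar is centred, and the hand is clear.

```bash
python3 -c "
from plant import ctrl
print(ctrl.finish_job())"
```

```text
the job is handed in; nothing more can be done
None
```

I handed the job in at about 12.8 s, but no verdict came back: the red-tipped arm points at the blue post to within about half a degree, the brake handle was then pushed until it met its stop (13 N reaction), the wheel measured the same afterwards, the jar is in the middle of the wheel, and the hand is clear; I saw no contact with the bottle, bowl or pot but did not re-measure them.

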